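# Clear used lids over the counter edge past a T-track guard

### The arm

A 6-joint arm with a two-finger parallel gripper is mounted at the origin on the work surface. World frame = base frame: x ahead of the robot, y to its left, z up, the work surface at z = 0. Lengths are in m, angles in rad, forces in N, time in s.
With the tool pointing down it reaches from about 0.375 to 0.9 m from the base axis. Payload 3.1 kg.
Tool frame: the origin (TCP) lies between the finger pads; the fingertips stand 19 mm ahead of it and the grasp point (between the pads) is the TCP; z points along the fingers, y is the direction in which the jaws open and shut (so a half turn about z gives the same grasp; the last joint's range is limited). The gripper opens to 87 mm and grips with 3 to 60 N. Pads are 19 mm wide; open, the fingers measure 117 mm over their backs; the gripper's body (75 mm by 190 mm) begins 51 mm behind the grasp point.
Start: joints at [-1.365, 0.527, 1.433, -0, 1.181, -0.178], TCP at [0.235, -0.579, 0.242] pointing down, gripper open.
Joint ranges: [-3.08, 3.08], [-0.75, 2.2], [0.22, 2.44], [-1.43, 4.57], [0, 2.65], [-2.85, 2.85]. Speed limits (rad/s): [2.79, 2.79, 3.14, 3.14, 3.14, 3.14].

### API

Orientations are given as a unit quaternion [x, y, z, w].
In Python, from rig import robot gives the robot as it stands.
- The arm moves only by the tool apply_moves, never from a script. Its argument "series" is a list of rows, each a list of 7 numbers: the shift along the tool's x, y, z in cm, then the turn, a rotation vector about the tool's x, y, z in degrees, then the opening, from 0 (shut) to 1 (fully open). In form: [[dx, dy, dz, rx, ry, rz, grip], ...]. A call has 1 to 5 rows; each row is the pose to reach, as a shift and turn from the pose commanded when the call began, along the tool's axes at that moment; what a row does not reach only later rows make up. A row lasts 1/12 s, in which the tool goes at most 41.7 mm and 7.16 degrees, less where a joint would pass 70% of its speed; a pose out of reach is approached as far as the arm can. A call with a gripper value outside its range is refused whole. The fingers move at their own pace and stop on an object; "newtons" is the grip in N (left out, the last holds). Time passes only in rows, so rows that repeat a pose let the fingers close. It gives the time, the measured TCP pose, the force and the opening at its end, in the units of the state.
- robot.get_obs(): the state, without advancing time (a new reading comes with each control period).
- robot.camera(name): name is "scene" or "top" or "wrist"; returns the picture (384x512x3 uint8, red, green, blue); there is no depth.
- robot.camera_params(name): a dict with "mtx" (3x3 intrinsics, pixels), "origin" and "rotation" of the camera in the world. Camera axes: x right, y down, z forward; pixel columns grow to the right and rows downward; lengths in m; the calibration is good to about 2 mm. A picture is of the moment at which its call begins: read the wrist's pose just before it. camera_params takes no time and is no camera call; for the wrist camera it gives the pose at the moment of the call.
- robot.hand_in(): hands the job in, once; it reports no verdict.
The state is a dict: "time": time; "q": joint angles; "joint_velocities": joint speeds; "joint_torque": joint torques, N m; "position": TCP position; "tool_rot": TCP orientation; "ft_force": force on the tool from outside, world axes, zero at the start; "moment": the same for the moment, N m; "grip_width": finger opening in m.
Only numpy, scipy, OpenCV 4.12 (cv2) and the standard library are available. Lean on these libraries where they do the work, as an engineer would, in place of code of your own. Each camera call takes 0.05 s, during which the arm holds its last target. There are 200 camera calls.

### The job

Clear the used lids from the prep board. First slide the blue edge guard along its T-track to the open end, lift it off and stand it upright in the shallow dark steel tray; then push every red or yellow lid over the far edge of the counter so that it drops into the dark grey tub below; last, set the guard's foot back into the open end of the track, slide it fully home to the closed end and leave it there. Leave everything else where it stands.

Things in the scene. Friction and masses are not known exactly. Their poses are not given: they have to be found in the camera images.
- station: White fixed board with steel T-track flush along its far side, square to world x, y. Origin on the counter (z = 0); flat top at z = 0.020, x -140 to +140, y -360 to +285 mm from origin. Its far edge (+140 in x) is also the far edge of the counter: beyond it is the drop. Track along y, centre line at x +118 mm; slot 14 mm wide, lips 7 mm thick over a channel 29 wide, 9 high, floor z = 0.004.
- track_open (a point): Centre of the open end of the track, on its floor (z = 0.004): a pocket without lips, 36 mm wide (x) between low kerbs, 85 mm long (y), at the +y end. With the guard's origin here its foot is clear of the lips and it lifts straight out, or is set in from above. The lips start 42 mm to the -y side and run on to the closed end.
- track_home (a point): Where the guard's origin lies when the guard is fully home, its foot against the closed (-y) end of the track; on the channel floor (z = 0.004).
- guard: Edge guard in the track, 0.18 kg. Origin: middle of its foot's underside; z up, length along its y; same both ways round. Steel foot 24 (x) x 60 (y) x 6 mm, stem 8 x 60 mm; blue plate 12 thick (x), 160 long (y), 22 to 72 mm above the origin. Grip the plate across its thickness at the middle. Slides easily; cannot be lifted until at the open end. Stands by itself on its foot.
- tray: Shallow dark steel tray fixed on the counter left of the board, outside 250 (its x) x 130 (its y) x 20 mm high, walls and floor 3 mm. Origin: centre of its underside. The guard stands in it with its length along the tray's x.
- tub_near (a point): Point at the middle of the top of the near (robot side) wall of the large dark grey tub, which stands fixed on a cart below the far edge of the counter. The tub reaches from here 400 mm in +x and 305 mm to either side in y (outside, square to world x and y), 110 mm deep, walls 5 mm. The rim is 60 mm below the counter top; its near wall lies beneath the counter.
- lid1: Red plastic lid, a flat disc 92 mm in diameter and 10 mm thick, 40 g, lying on the board (too wide to pick up; slides when pushed at its rim). Origin: centre of its underside. May be absent.
- lid2: Yellow plastic lid, a flat disc 92 mm in diameter and 10 mm thick, 40 g, lying on the board (too wide to pick up; slides when pushed at its rim). Origin: centre of its underside. May be absent.
- lid3: Red plastic lid, a flat disc 92 mm in diameter and 10 mm thick, 40 g, lying on the board (too wide to pick up; slides when pushed at its rim). Origin: centre of its underside. May be absent.
- lid4: Yellow plastic lid, a flat disc 92 mm in diameter and 10 mm thick, 40 g, lying on the board (too wide to pick up; slides when pushed at its rim). Origin: centre of its underside. May be absent.
- ramekin: Dark steel sauce cup standing on the board among the lids, top diameter 62 mm, 38 mm high, 0.2 kg; to be left alone. Origin: centre of its underside.
- squeeze_red: Red squeeze bottle, diameter 56, height 170 mm; leave alone. Origin: centre of underside.
- squeeze_yellow: Yellow squeeze bottle, diameter 56, height 170 mm; leave alone. Origin: centre of underside.
- deli_tub: White food tub with lid on, diameter 110, height 130 mm; leave alone. Origin: centre of underside.
- shaker: Small glass shaker, diameter 40, height 65 mm; leave alone. Origin: centre of underside.
- bowl: White bowl, diameter 120, height 50 mm; leave alone. Origin: centre of underside.
- spoon: Steel spoon lying on the counter; leave alone. Origin: under its middle.

How it is judged:
By the outcome, as a careful person would: the job done as asked, in the order asked, and still so for the second after the job is handed in, with the robot touching nothing.
Of lid1, lid2, lid3, lid4 only 2 to 4 are there at a start; the rules pass over those that are not, and their reading is None.
At some moment in a run one of lid1, lid2, lid3, lid4 may be knocked a few centimetres aside while the robot is not near it.
It also fails if it takes over 200 s, if anything falls off the work surface, if the arm or the gripper's body presses on something with over 40 N, if the wrist force passes 120 N, or if a joint passes its speed limit or range.

## Working session

There is one attempt and no reset: what is moved stays moved. The work goes in short steps, Python scripts to look and compute and a tool call to move; the robot and the scene stay as the last step left them, time stands still between calls to the robot, and variables do not carry over. Pictures are saved under pics/ and viewed, about 12 in all and at most 16, crops included, and the job is handed in when it is done.

Besides the shell and the picture viewer there is one more tool, called after "Request:" by a JSON object that holds its "op" and its "data". apply_moves: Moves the arm, as the interface text tells. Its arguments: {"type":"object","properties":{"series":{"type":"array"},"newtons":{"type":"number"}},"required":["series"]}

```bash
mkdir -p pics; ls
cat > h.py <<'E'
import numpy as np,cv2
from rig import robot
def snap(n,f):
    im=robot.camera(n); cv2.imwrite('pics/'+f+'.png',im[:,:,::-1]); return im
def ray(n,u,v,z,p=None):
    p=p or robot.camera_params(n); K=np.array(p['mtx']);R=np.array(p['rotation']);o=np.array(p['origin'])
    d=R@np.linalg.solve(K,[u,v,1]); return (o+d*(z-o[2])/d[2]).round(4)
def proj(n,X,p=None):
    p=p or robot.camera_params(n); K=np.array(p['mtx']);R=np.array(p['rotation']);o=np.array(p['origin'])
    c=K@(R.T@(np.array(X)-o)); return (c[:2]/c[2]).round(1)
E
python3 - <<'E'
from h import *
a=snap('top','top0');b=snap('scene','scene0')
for n in('top','scene'):print(robot.camera_params(n))
print(robot.get_obs())
cv2.imwrite('pics/top0b.png',cv2.resize(a[:,:,::-1],(800,600),interpolation=cv2.INTER_CUBIC))
E
```

```text
pics
{'mtx': array([[352.88098349,   0.        , 258.89921452],
       [  0.        , 352.88098349, 190.65448202],
       [  0.        ,   0.        ,   1.        ]]), 'origin': array([ 0.17880361, -0.01473527,  1.51093274]), 'rotation': array([ 0.70612746, -0.70130977,  0.06158096, -0.07587095])}
{'mtx': array([[369.76325214,   0.        , 252.26435403],
       [  0.        , 369.76325214, 190.06476536],
       [  0.        ,   0.        ,   1.        ]]), 'origin': array([1.47345119, 0.04634212, 0.83321433]), 'rotation': array([ 0.6275047 ,  0.65340929, -0.30594124, -0.29273555])}
{'time': 0.1, 'q': array([-1.36444581e+00,  5.28388558e-01,  1.43376789e+00,  1.03816568e-05,
        1.18139598e+00, -1.78481570e-01]), 'joint_velocities': array([-0.00062206, -0.00022988, -0.00246127, -0.00034878, -0.00157634,
       -0.00041176]), 'joint_torque': array([-3.13159717e-04, -4.40984416e+01, -1.77151269e+01,  6.33742078e-02,
        5.34102169e-02, -4.53108680e-05]), 'position': array([ 0.23453901, -0.57865688,  0.24066201]), 'tool_rot': array([ 9.81544984e-01,  1.91228878e-01, -8.85393443e-06, -9.79858229e-04]), 'ft_force': array([ 0.67124789, -0.26580865,  0.26063506]), 'moment': array([-0.00706294, -0.03546639, -0.01057504]), 'grip_width': 0.08731697608178382}
```

View pics/top0b.png

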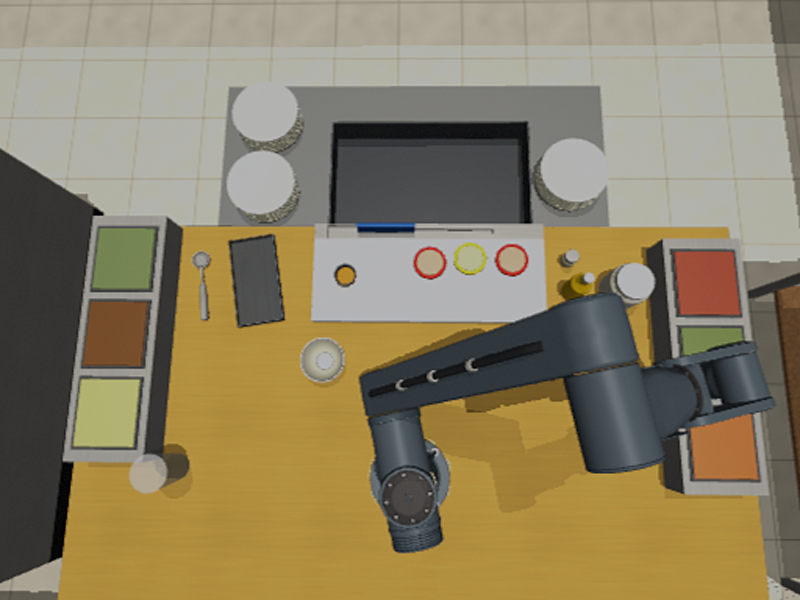

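View pics/scene0.png

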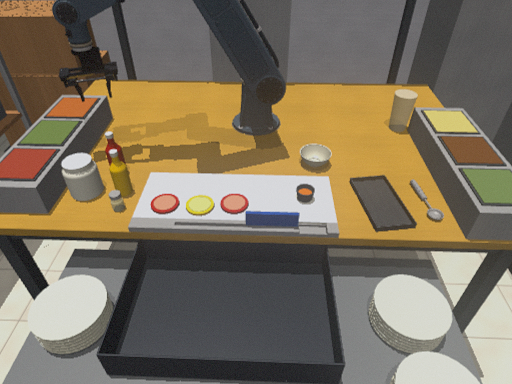

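The top view shows the board (x 313–545 of 800 px), the blue guard at (386,228), red lids at (430,262) and (512,260), a yellow lid at (470,259), the ramekin at (345,275) and the tray at (257,281). The scene view agrees: three lids.

```bash
sed -i "s/R=np.array(p\['rotation'\])/R=Rot.from_quat(p['rotation']).as_matrix()/; 1a from scipy.spatial.transform import Rotation as Rot" h.py
python3 - <<'E'
from h import *
def blobs(n,mask,z,nm,mn=15):
    k,l,s,c=cv2.connectedComponentsWithStats(mask.astype('uint8'))
    for i in range(1,k):
        if s[i,4]>mn: 
            x,y,w,h=s[i,:4]; print(n,nm,s[i],ray(n,x+w/2-.5,y+h/2-.5,z)[:2])
for n in('top','scene'):
    im=cv2.imread(f'pics/{n}0.png'); h=cv2.cvtColor(im,cv2.COLOR_BGR2HSV);H,S,V=[h[:,:,i].astype(int) for i in range(3)]
    blobs(n,(H>100)&(H<125)&(S>150)&(V>70),.076,'blue')
    blobs(n,((H<8)|(H>172))&(S>150)&(V>120),.03,'red')
    blobs(n,(abs(H-29)<4)&(S>120)&(V>150),.03,'yel')
    w=(S<40)&(V>170); 
    k,l,s,c=cv2.connectedComponentsWithStats(w.astype('uint8'))
    x,y=(345*.64,300*.64) if n=='top' else (190,188)
    i=l[int(y),int(x)]; print('board',s[i]); m=(l==i).astype('uint8')
    cs=max(cv2.findContours(m,0,1)[0],key=cv2.contourArea); hull=cv2.convexHull(cs)
    ap=cv2.approxPolyDP(hull,4,True)[:,0]
    for a in ap: print(a,ray(n,*a,.02)[:2])
    # tray
    w=(V<90)&(S<90); k,l,s,c=cv2.connectedComponentsWithStats(w.astype('uint8'))
    x,y=(257*.64,281*.64) if n=='top' else (380,200)
    i=l[int(y),int(x)]; m=(l==i).astype('uint8')
    cs=max(cv2.findContours(m,0,1)[0],key=cv2.contourArea);r=cv2.boxPoints(cv2.minAreaRect(cs))
    print('tray',s[i]);
    for a in (cv2.approxPolyDP(cv2.convexHull(cs),3,True)[:,0]): print(a,ray(n,*a,.02)[:2])
im=cv2.imread('pics/scene0.png'); cv2.imwrite('pics/sc_crop.png',cv2.resize(im[165:240,120:350],None,fx=3.4,fy=3.4,interpolation=2))
im=cv2.imread('pics/top0.png'); cv2.imwrite('pics/t_crop.png',cv2.resize(im[135:215,195:355],None,fx=5,fy=5,interpolation=2))
a=cv2.imread('pics/sc_crop.png');b=cv2.imread('pics/t_crop.png');b=cv2.resize(b,(782,391))[:330];
cv2.imwrite('pics/both.png',np.vstack([a,b]))
E
```

```text
top blue [229 143  36   3 108] [0.664  0.0703]
top red [317 157  21  19  91] [ 0.5808 -0.2768]
top red [265 158  20  20  92] [ 0.5733 -0.0501]
top red [ 432  161   41   40 1491] [ 0.5189 -0.805 ]
top yel [291 156  20  19 100] [ 0.5849 -0.1626]
board [ 199  149  151   57 6507]
[347 153] [ 0.6427 -0.3674]
[349 197] [ 0.447  -0.3682]
[331 204] [ 0.4163 -0.2907]
[199 204] [0.4131 0.2733]
[201 152] [0.6455 0.2742]
tray [ 147  150   35   59 1604]
[174 150] [0.6544 0.3945]
[181 203] [0.417  0.3511]
[152 208] [0.3946 0.475 ]
[147 155] [0.6311 0.5133]
scene blue [246 212  28   2  34] [0.6717 0.0339]
scene blue [275 213  23   1  23] [0.6708 0.1126]
scene red [106 144   7   9  30] [ 0.2786 -0.5666]
scene red [   0  149   56   30 1183] [ 0.3929 -0.8339]
scene red [151 194  28  19 133] [ 0.5904 -0.2768]
scene red [221 194  27  18 110] [ 0.579  -0.0511]
scene yel [186 195  28  19 161] [ 0.5907 -0.1623]
board [ 131  172  207   58 6681]
[337 228] [0.6718 0.2711]
[131 220] [ 0.6624 -0.3678]
[151 172] [ 0.4136 -0.3677]
[328 177] [0.4181 0.273 ]
tray [     0      0    512    384 129073]
[511 165] [0.3182 0.9623]
[511 249] [0.7363 0.7597]
[  0 234] [ 0.7372 -0.744 ]
[0 0] [-2.0554 -2.3562]
[429   0] [-2.1886  1.4649]
[488  97] [-0.2536  1.1293]
```

View pics/both.png

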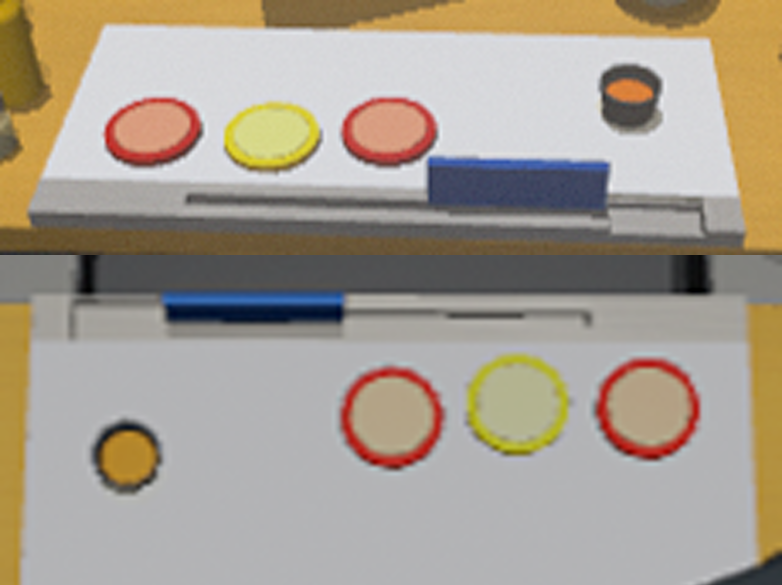

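Same three lids, the ramekin, and the pocket at the left (+y) end with the slot's closed end at crop x≈590. Next I move over the guard.

```bash
cat >> h.py <<'E'
def go(x,y,z,yaw=90):
    o=robot.get_obs(); R=Rot.from_quat(o['tool_rot']); T=Rot.from_euler('z',yaw,degrees=True)*Rot.from_euler('x',180,degrees=True)
    d=R.inv().apply(np.array([x,y,z])-o['position'])*100; r=(R.inv()*T).as_rotvec(degrees=True)
    print('t',round(o['time'],2),'pos',o['position'].round(4),'row',d.round(2),r.round(2),'F',o['ft_force'].round(1),'w',round(o['grip_width'],4))
E
python3 - <<'E'
from h import *
go(.665,.07,.20)
p=robot.camera_params('top')
for u,v in((70,300),(590,320)): print(ray('top',u/4.8875+195,(v-255)/4.8875+135,.02,p))
p=robot.camera_params('scene')
for u,v in((185,198),(702,204)): print(ray('scene',u/3.4+120,v/3.4+165,.02,p))
E
```

```text
t 0.1 pos [ 0.2345 -0.5787  0.2407] row [ 64.25 -43.95   4.17] [ -0.09  -0.08 -67.95] F [ 0.7 -0.3  0.3] w 0.0873
[0.6816 0.2386 0.02  ]
[ 0.6638 -0.2314  0.02  ]
[ 0.6712 -0.2292  0.02  ]
[0.6602 0.2405 0.02  ]
```

Request:
{"op": "apply_moves", "data": {"series": [[3.3,-2.25,0,0,0,-5,1],[6.6,-4.5,0,0,0,-10,1],[9.9,-6.75,0,0,0,-15,1],[13.2,-9,0,0,0,-20,1],[16.5,-11.25,0,0,0,-25,1]]}}

```text
time: 0.52
position: [0.3458, -0.4112, 0.2411]
tool_rot: [0.916, 0.401, 0.0, -0.001]
ft_force: [0.7, -0.7, 0.1]
grip_width: 0.087
```

```bash
python3 -c "
from h import *
go(.665,.07,.20)"
```

```text
t 0.52 pos [ 0.3458 -0.4112  0.2411] row [57.   -9.22  4.15] [-4.000e-02 -5.000e-02 -4.275e+01] F [ 0.7 -0.7  0.1] w 0.087
```

Request:
{"op": "apply_moves", "data": {"series": [[4,-0.65,0,0,0,-4.3,1],[8,-1.3,0,0,0,-8.6,1],[12,-1.95,0,0,0,-12.9,1],[16,-2.6,0,0,0,-17.2,1],[20,-3.25,0,0,0,-21.5,1]]}}

```text
time: 0.93
position: [0.4584, -0.2426, 0.2414]
tool_rot: [0.825, 0.565, -0.0, -0.0]
ft_force: [0.3, -0.3, 0.3]
grip_width: 0.0869
```

```bash
python3 -c "
from h import *
go(.665,.07,.20)"
```

```text
t 0.93 pos [ 0.4584 -0.2426  0.2414] row [36.62  7.93  4.14] [-3.000e-02 -2.000e-02 -2.126e+01] F [ 0.3 -0.3  0.3] w 0.0869
```

Request:
{"op": "apply_moves", "data": {"series": [[4,0.86,0,0,0,-4.3,1],[8,1.72,0,0,0,-8.6,1],[12,2.6,0,0,0,-12.9,1],[16,3.45,0,0,0,-17.2,1],[20,4.3,0,0,0,-21.3,1]]}}

```text
time: 1.35
position: [0.5715, -0.0721, 0.2412]
tool_rot: [0.707, 0.708, -0.0, -0.0]
ft_force: [1.3, -0.2, -0.6]
grip_width: 0.087
```

```bash
python3 -c "
from h import *
go(.665,.07,.20)
snap('wrist','w1');print(robot.camera_params('wrist'))"
```

```text
t 1.35 pos [ 0.5715 -0.0721  0.2412] row [14.19  9.37  4.12] [-0.04 -0.01  0.07] F [ 1.3 -0.2 -0.6] w 0.087
{'mtx': array([[338.5632058 ,   0.        , 258.5387981 ],
       [  0.        , 338.5632058 , 191.05776981],
       [  0.        ,   0.        ,   1.        ]]), 'origin': array([0.57500993, 0.01341821, 0.38555224]), 'rotation': array([0.9893528 , 0.00416051, 0.0026954 , 0.1454526 ])}
```

View pics/w1.png

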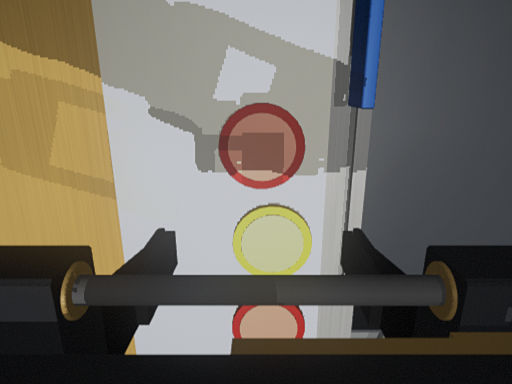

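The wrist view shows lids at (262,146), (272,242) and (268,325), the guard's near end at (351–376,107), and the slot line at about x 352.

Run:
```python
from h import *
p=robot.camera_params('wrist')
for nm,u,v,z in(('g',363,106,.076),('gl',362,106,.076),('gr',375,106,.076),('top l',366,3,.076),('top r',383,3,.076),('lidR1',262,145.5,.03),('lidY',272,239,.03),('slot',356,130,.02),('slot',350,200,.02),('boardNear',100,60,.02),('boardNear',124,250,.02),('far',370,130,.02)): print(nm,ray('wrist',u,v,z,p))
im=cv2.imread('pics/w1.png'); cv2.imwrite('pics/w1c.png',cv2.resize(im[0:230,310:410],None,fx=2.6,fy=2.6,interpolation=0))
for r in (40,80,150,190): print(r,[tuple(c) for c in im[r,325:392:3]])
go(.667,.07,.14)
```

```text
g [6.693e-01 1.000e-04 7.600e-02]
gl [0.6684 0.     0.076 ]
gr [6.799e-01 1.000e-04 7.600e-02]
top l [0.6637 0.0819 0.076 ]
top r [0.6776 0.0821 0.076 ]
lidR1 [ 0.5806 -0.0433  0.03  ]
lidY [ 0.5934 -0.1507  0.03  ]
slot [ 0.6812 -0.0274  0.02  ]
slot [ 0.6817 -0.1062  0.02  ]
boardNear [0.4164 0.0403 0.02  ]
boardNear [ 0.4184 -0.1708  0.02  ]
far [ 0.6963 -0.0272  0.02  ]
40 [(np.uint8(197), np.uint8(192), np.uint8(189)), (np.uint8(197), np.uint8(192), np.uint8(189)), (np.uint8(197), np.uint8(192), np.uint8(189)), (np.uint8(191), np.uint8(189), np.uint8(187)), (np.uint8(185), np.uint8(186), np.uint8(186)), (np.uint8(157), np.uint8(159), np.uint8(159)), (np.uint8(157), np.uint8(159), np.uint8(159)), (np.uint8(154), np.uint8(156), np.uint8(157)), (np.uint8(144), np.uint8(146), np.uint8(146)), (np.uint8(51), np.uint8(46), np.uint8(43)), (np.uint8(55), np.uint8(31), np.uint8(17)), (np.uint8(55), np.uint8(31), np.uint8(18)), (np.uint8(55), np.uint8(28), np.uint8(15)), (np.uint8(52), np.uint8(29), np.uint8(19)), (np.uint8(114), np.uint8(58), np.uint8(27)), (np.uint8(171), np.uint8(105), 
[... 2879 characters left out ...]
int8(181)), (np.uint8(171), np.uint8(173), np.uint8(173)), (np.uint8(173), np.uint8(175), np.uint8(176)), (np.uint8(173), np.uint8(175), np.uint8(176)), (np.uint8(151), np.uint8(152), np.uint8(152)), (np.uint8(91), np.uint8(88), np.uint8(86)), (np.uint8(90), np.uint8(87), np.uint8(85)), (np.uint8(90), np.uint8(87), np.uint8(84)), (np.uint8(89), np.uint8(85), np.uint8(82)), (np.uint8(87), np.uint8(84), np.uint8(80)), (np.uint8(87), np.uint8(84), np.uint8(81)), (np.uint8(86), np.uint8(82), np.uint8(80)), (np.uint8(85), np.uint8(82), np.uint8(79)), (np.uint8(85), np.uint8(82), np.uint8(79))]
t 1.4 pos [ 0.5755 -0.0657  0.2415] row [13.45  9.21 10.26] [ 0.27 -0.29  0.44] F [3.2 2.7 0.1] w 0.0869
```

Request:
{"op": "apply_moves", "data": {"series": [[3.6,2.4,0,0,0,0,1],[7.2,4.8,0,0,0,0,1],[10.8,7.2,0,0,0,0,1],[14.2,9.5,2,0,0,0,1],[14.2,9.5,6,0,0,0,1]]}}

```text
time: 1.82
position: [0.6738, 0.0724, 0.1893]
tool_rot: [0.707, 0.708, 0.007, 0.006]
ft_force: [2.0, -1.2, -0.1]
grip_width: 0.0869
```

Run:
```python
from h import *
go(.667,.07,.14)
im=snap('wrist','w2');p=robot.camera_params('wrist')
h=cv2.cvtColor(im,cv2.COLOR_RGB2HSV); m=(h[:,:,0]>100)&(h[:,:,0]<125)&(h[:,:,1]>150)
for r in range(0,384,25):
    c=np.where(m[r])[0]
    if len(c): print(r,c.min(),c.max(),ray('wrist',c.min(),r,.076,p),ray('wrist',c.max(),r,.076,p))
```

```text
t 1.82 pos [0.6738 0.0724 0.1893] row [-0.25 -0.77  4.91] [ 1.05 -0.1   0.07] F [ 2.  -1.2 -0.1] w 0.0869
100 241 255 [0.6532 0.1432 0.076 ] [0.6629 0.1433 0.076 ]
125 255 255 [0.6629 0.1261 0.076 ] [0.6629 0.1261 0.076 ]
150 254 255 [0.6621 0.1083 0.076 ] [0.6629 0.1083 0.076 ]
225 255 255 [0.6629 0.0497 0.076 ] [0.6629 0.0497 0.076 ]
250 244 255 [0.6541 0.0283 0.076 ] [0.6628 0.0283 0.076 ]
```

View pics/w2.png

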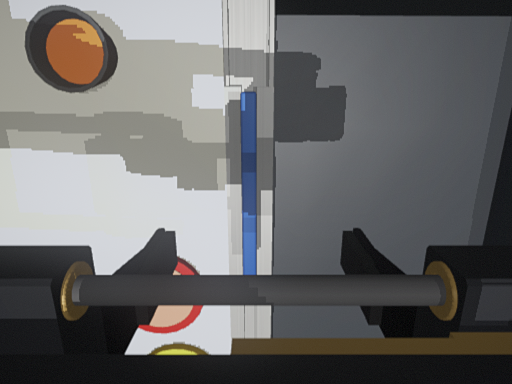

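The guard plate is at columns 241–256, rows 92–275, between the open fingers; the ramekin is at upper left. The arm was still moving, so I descend, settle and remeasure.

Request:
{"op": "apply_moves", "data": {"series": [[-0.2,-0.7,2,0,0,0,1],[-0.2,-0.7,2,0,0,0,1],[-0.2,-0.7,2,0,0,0,1],[-0.2,-0.7,2,0,0,0,1]]}}

```text
time: 2.2
position: [0.6598, 0.0646, 0.165]
tool_rot: [0.708, 0.706, 0.001, 0.001]
ft_force: [-0.8, 0.1, 1.2]
grip_width: 0.0872
```

Run:
```python
from h import *
go(.667,.07,.14)
im=snap('wrist','w3');p=robot.camera_params('wrist')
h=cv2.cvtColor(im,cv2.COLOR_RGB2HSV); m=(h[:,:,0]>100)&(h[:,:,0]<125)&(h[:,:,1]>110)&(h[:,:,2]>45)
rr=np.where(m[:,200:300].sum(1)>3)[0]; print(rr.min(),rr.max())
for r in range(rr.min()+2,rr.max(),25):
    c=np.where(m[r,200:300])[0]+200
    if len(c): print(r,c.min(),c.max(),ray('wrist',c.min(),r,.076,p),ray('wrist',c.max(),r,.076,p))
print(ray('wrist',250,rr.min(),.076,p))
```

```text
t 2.2 pos [0.6598 0.0646 0.165 ] row [0.54 0.72 2.5 ] [ 0.09  0.01 -0.21] F [-0.8  0.1  1.2] w 0.0872
80 274
82 262 278 [0.6638 0.1478 0.076 ] [0.6743 0.1478 0.076 ]
107 262 278 [0.6638 0.1319 0.076 ] [0.6745 0.1318 0.076 ]
132 262 278 [0.6638 0.1153 0.076 ] [0.6748 0.1152 0.076 ]
157 262 277 [0.6638 0.0979 0.076 ] [0.6743 0.0979 0.076 ]
182 262 277 [0.6638 0.0798 0.076 ] [0.6746 0.0797 0.076 ]
207 262 277 [0.6638 0.0608 0.076 ] [0.6748 0.0608 0.076 ]
232 262 276 [0.6639 0.041  0.076 ] [0.6743 0.0409 0.076 ]
257 262 276 [0.6639 0.0201 0.076 ] [0.6746 0.0201 0.076 ]
[0.6559 0.1491 0.076 ]
```

Request:
{"op": "apply_moves", "data": {"series": [[0.6,0.9,2,0,0,-0.2,1],[0.6,0.9,4.5,0,0,-0.2,1],[0.6,0.9,6.5,0,0,-0.2,1],[0.6,0.9,7,0,0,-0.2,1],[0.6,0.9,7,0,0,-0.2,1]]}}

```text
time: 2.67
position: [0.6678, 0.0709, 0.0936]
tool_rot: [0.707, 0.707, -0.0, -0.001]
ft_force: [0.2, 0.6, -0.5]
grip_width: 0.0874
```

```bash
python3 -c "
from h import *
go(.6692,.071,.055)"
```

```text
t 2.67 pos [0.6678 0.0709 0.0936] row [0.01 0.15 3.86] [-0.08 -0.01  0.01] F [ 0.2  0.6 -0.5] w 0.0874
```

Request:
{"op": "apply_moves", "data": {"series": [[0,0.1,2,0,0,0,1],[0,0.1,3.8,0,0,0,1],[0,0.1,3.8,0,0,0,1],[0,0.1,3.8,0,0,0,0],[0,0.1,3.8,0,0,0,0]], "newtons": 20}}

```text
time: 3.08
position: [0.6706, 0.0711, 0.058]
tool_rot: [0.707, 0.707, 0.001, 0.001]
ft_force: [0.7, 0.9, -0.8]
grip_width: 0.0802
```

Request:
{"op": "apply_moves", "data": {"series": [[0,0,0,0,0,0,0],[0,0,0,0,0,0,0],[0,0,0,0,0,0,0],[0,0,0,0,0,0,0],[0,0,0,0,0,0,0]]}}

```text
time: 3.5
position: [0.6693, 0.0713, 0.0562]
tool_rot: [0.707, 0.707, 0.0, 0.0]
ft_force: [0.9, -0.7, -0.3]
grip_width: 0.0481
```

```bash
python3 -c "
from h import *
go(.6692,.1975,.055)"
```

```text
t 3.5 pos [0.6693 0.0713 0.0562] row [12.62  0.    0.12] [0.03 0.   0.05] F [ 0.9 -0.7 -0.3] w 0.0481
```

Fingers close at roughly 77 mm/s; I keep closing.

Request:
{"op": "apply_moves", "data": {"series": [[0,0,0,0,0,0,0],[0,0,0,0,0,0,0],[0,0,0,0,0,0,0],[0,0,0,0,0,0,0],[0,0,0,0,0,0,0]]}}

```text
time: 3.92
position: [0.6691, 0.0713, 0.0558]
tool_rot: [0.707, 0.707, -0.0, -0.0]
ft_force: [0.7, -0.7, 0.7]
grip_width: 0.0147
```

Request:
{"op": "apply_moves", "data": {"series": [[0,0,0,0,0,0,0],[1.5,0,0,0,0,0,0],[3.5,0,0,0,0,0,0],[5,0,0,0,0,0,0],[5,0,0,0,0,0,0]]}}

```text
time: 4.33
position: [0.6685, 0.1251, 0.0557]
tool_rot: [0.706, 0.708, 0.0, -0.001]
ft_force: [0.1, 0.6, -1.1]
grip_width: 0.0116
```

```bash
python3 -c "
from h import *
go(.6692,.1975,.055)"
```

```text
t 4.33 pos [0.6685 0.1251 0.0557] row [7.24 0.1  0.08] [-0.02 -0.08  0.22] F [ 0.1  0.6 -1.1] w 0.0116
```

Request:
{"op": "apply_moves", "data": {"series": [[2,0,0,0,0,0,0],[4,0,0,0,0,0,0],[6,0,0,0,0,0,0],[7.4,0,0,0,0,0,0],[7.4,0,0,0,0,0,0]]}}

```text
time: 4.75
position: [0.6686, 0.1983, 0.0557]
tool_rot: [0.706, 0.709, 0.0, -0.0]
ft_force: [0.1, 0.4, -0.6]
grip_width: 0.0117
```

Request:
{"op": "apply_moves", "data": {"series": [[0,0,0,0,0,0,0],[0,0,-0.4,0,0,0,0],[0,0,-0.8,0,0,0,0],[0,0,-1.2,0,0,0,0],[0,0,-1.2,0,0,0,0]]}}

```text
time: 5.17
position: [0.6701, 0.1943, 0.0692]
tool_rot: [0.707, 0.707, 0.001, 0.001]
ft_force: [0.1, 0.5, -1.3]
grip_width: 0.0118
```

```bash
python3 -c "
from h import *
go(.6692,.1975,.055); snap('wrist','w4')"
```

```text
t 5.17 pos [0.6701 0.1943 0.0692] row [ 0.32 -0.09  1.42] [ 0.13 -0.01 -0.03] F [ 0.1  0.5 -1.3] w 0.0118
```

View pics/w4.png

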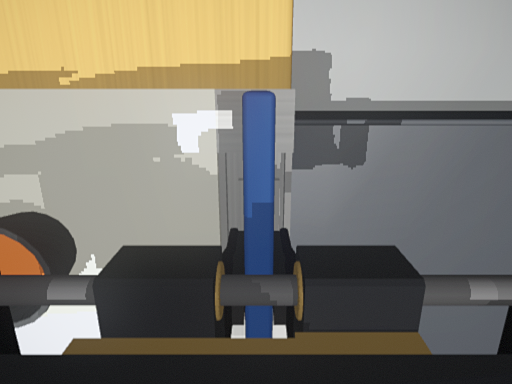

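The guard (columns 243–275) is lifted 14 mm with no resistance; the pocket's end edge shows at row ~152, the board's end at row 89.

Run:
```python
from h import *
p=robot.camera_params('wrist')
print('guard end',ray('wrist',259,92,.0895,p),'pocket end',ray('wrist',228,152,.02,p),ray('wrist',283,152,.02,p),'board end',ray('wrist',259,89,.02,p),'far',ray('wrist',294,200,.02,p))
t=np.array([[.6544,.3945],[.417,.3511],[.3946,.475],[.6311,.5133]]);print(t.mean(0),np.degrees(np.arctan2(*(t[0]-t[1])[::-1])),np.degrees(np.arctan2(*(t[3]-t[2])[::-1])))
go(.669,.197,.16)
```

```text
guard end [0.6707 0.2728 0.0895] pocket end [0.6531 0.2389 0.02  ] [0.6847 0.2389 0.02  ] board end [0.6709 0.2735 0.02  ] far [0.692  0.2098 0.02  ]
[0.524275 0.433475] 10.360056972296672 9.198904230932756
t 5.22 pos [0.6698 0.1945 0.0689] row [ 0.25 -0.07 -9.11] [ 0.1  -0.   -0.01] F [-0.3  1.1 -1.7] w 0.0121
```

Request:
{"op": "apply_moves", "data": {"series": [[0.2,0,-3,0,0,0,0],[0.2,0,-6,0,0,0,0],[0.2,0,-9,0,0,0,0],[1,-1,-9,0,0,6,0],[3,-2.5,-9,0,0,12,0]]}}

```text
time: 5.63
position: [0.6476, 0.2229, 0.1612]
tool_rot: [0.78, 0.626, 0.003, 0.003]
ft_force: [0.3, 0.2, -1.6]
grip_width: 0.0118
```

```bash
python3 -c "
from h import *
go(.524,.433,.16,9.8)"
```

```text
t 5.63 pos [0.6476 0.2229 0.1612] row [ 17.85 -16.61   0.02] [ 0.35 -0.36 67.74] F [ 0.3  0.2 -1.6] w 0.0118
```

Request:
{"op": "apply_moves", "data": {"series": [[2.6,-2.4,0,0,0,6.7,0],[5.2,-4.8,0,0,0,13.4,0],[7.8,-7.2,0,0,0,20.1,0],[10.4,-9.6,0,0,0,26.8,0],[13,-12,0,0,0,33.5,0]]}}

```text
time: 6.05
position: [0.5527, 0.3781, 0.158]
tool_rot: [0.927, 0.376, -0.0, 0.0]
ft_force: [0.8, -0.1, -0.9]
grip_width: 0.0119
```

```bash
python3 -c "
from h import *
go(.524,.433,.16,9.8)"
```

```text
t 6.05 pos [0.5527 0.3781 0.158 ] row [ 1.77 -5.94 -0.2 ] [ 0.    0.   34.36] F [ 0.8 -0.1 -0.9] w 0.0119
```

Request:
{"op": "apply_moves", "data": {"series": [[0.4,-1.2,0,0,0,6.8,0],[0.8,-2.4,0,0,0,13.6,0],[1.2,-3.6,0,0,0,20.4,0],[1.6,-4.8,0,0,0,27.2,0],[1.7,-5.9,0,0,0,34,0]]}}

```text
time: 6.47
position: [0.5242, 0.4319, 0.1579]
tool_rot: [0.996, 0.089, 0.0, -0.0]
ft_force: [-0.0, 0.6, -1.4]
grip_width: 0.012
```

Request:
{"op": "apply_moves", "data": {"series": [[0,0,0,0,0,0,0],[0,0,0,0,0,0,0],[0,0,0,0,0,0,0]]}}

```text
time: 6.72
position: [0.5247, 0.4306, 0.1578]
tool_rot: [0.996, 0.093, 0.0, 0.0]
ft_force: [-0.3, 0.5, -1.4]
grip_width: 0.0116
```

Run:
```python
from h import *
go(.524,.433,.0547,9.8)
im=snap('wrist','w5');p=robot.camera_params('wrist')
for c in [(.6544,.3945),(.417,.3511),(.3946,.475),(.6311,.5133)]:
    q=proj('wrist',[*c,.02],p); cv2.circle(im,(int(q[0]),int(q[1])),3,(255,0,0),1); print(q)
cv2.imwrite('pics/w5a.png',im[:,:,::-1])
```

```text
t 6.72 pos [0.5247 0.4306 0.1578] row [-0.02 -0.26 10.31] [ 0.03 -0.01  0.87] F [-0.3  0.5 -1.4] w 0.0116
[335.2  33.2]
[317.2 305.1]
[187.3 304.4]
[176.2  34.3]
```

View pics/w5a.png

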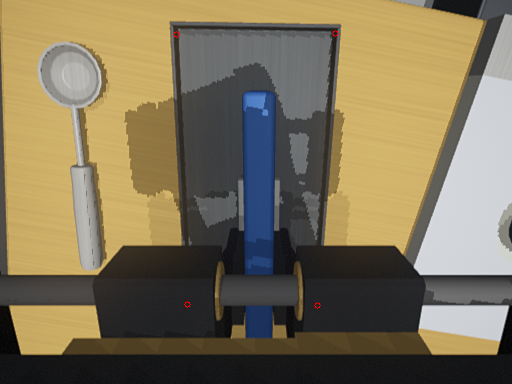

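The tray (top corners (171,23), (339,25)) is centred and aligned under the guard. Lowering it now.

Request:
{"op": "apply_moves", "data": {"series": [[0.3,-0.2,3,0,0,0.5,0],[0.3,-0.2,6,0,0,0.5,0],[0.3,-0.2,8.5,0,0,0.5,0],[0.3,-0.2,9.6,0,0,0.5,0],[0.3,-0.2,9.8,0,0,0.5,0]]}}

```text
time: 7.18
position: [0.5256, 0.432, 0.0568]
tool_rot: [0.996, 0.087, -0.003, 0.001]
ft_force: [-0.6, -1.1, -1.4]
grip_width: 0.012
```

Request:
{"op": "apply_moves", "data": {"series": [[0,0,0.1,0,0,0,0],[0,0,0.3,0,0,0,0],[0,0,0.4,0,0,0,0],[0,0,0.4,0,0,0,0]]}}

```text
time: 7.52
position: [0.5277, 0.4343, 0.0574]
tool_rot: [0.996, 0.088, 0.001, -0.001]
ft_force: [-0.6, -0.7, -0.3]
grip_width: 0.012
```

Request:
{"op": "apply_moves", "data": {"series": [[0,0,0,0,0,0,0],[0,0,0,0,0,0,0],[0,0,0.1,0,0,0,0],[0,0,0.1,0,0,0,0],[0,0,0.1,0,0,0,0]]}}

```text
time: 7.93
position: [0.5268, 0.4338, 0.0549]
tool_rot: [0.996, 0.088, -0.0, 0.0]
ft_force: [0.4, 0.4, -1.5]
grip_width: 0.0119
```

Request:
{"op": "apply_moves", "data": {"series": [[0,0,0.1,0,0,0,0],[0,0,0.1,0,0,0,0],[0,0,0.1,0,0,0,0],[0,0,0.1,0,0,0,0]]}}

```text
time: 8.27
position: [0.5269, 0.4339, 0.0546]
tool_rot: [0.996, 0.088, 0.0, -0.0]
ft_force: [-2.5, -1.0, 5.2]
grip_width: 0.0118
```

Request:
{"op": "apply_moves", "data": {"series": [[0,0,0,0,0,0,0.6],[0,0,0,0,0,0,0.6],[0,0,0,0,0,0,0.6],[0,0,0,0,0,0,0.6],[0,0,0,0,0,0,0.6]]}}

```text
time: 8.68
position: [0.5268, 0.4337, 0.0535]
tool_rot: [0.996, 0.088, -0.0, 0.0]
ft_force: [0.2, 0.2, 0.7]
grip_width: 0.0376
```

Request:
{"op": "apply_moves", "data": {"series": [[0,0,0,0,0,0,0.6],[0,0,-3,0,0,0,0.6],[0,0,-7,0,0,0,0.6],[0,0,-11,0,0,0,0.6],[0,0,-12,0,0,0,0.6]]}}

```text
time: 9.1
position: [0.5303, 0.436, 0.181]
tool_rot: [0.996, 0.088, 0.006, -0.003]
ft_force: [1.4, 0.3, 1.1]
grip_width: 0.052
```

Run:
```python
from h import *
go(.5,0,.15,90); print(robot.get_obs()['q'])
im=snap('wrist','w6');snap('scene','s1')
h=cv2.cvtColor(im,cv2.COLOR_RGB2HSV); m=(h[:,:,0]>100)&(h[:,:,0]<125)&(h[:,:,1]>110)&(h[:,:,2]>45)
p=robot.camera_params('wrist');rr=np.where(m[:,200:300].sum(1)>3)[0]; print(rr.min(),rr.max())
for r in (rr.min(),rr.min()+60,rr.max()-3):
    c=np.where(m[r,200:300])[0]+200
    print(r,ray('wrist',c.mean(),r,.075,p))
s=cv2.imread('pics/s1.png');w=cv2.imread('pics/w6.png')
cv2.imwrite('pics/c1.png',np.hstack([s,w])[:, :] if 0 else cv2.resize(np.hstack([s,w]),(800,300)))
```

```text
t 9.1 pos [0.5303 0.436  0.181 ] row [-10.63  42.41   2.79] [  0.26  -0.73 -79.95] F [1.4 0.3 1.1] w 0.052
[5.25615654e-01 6.71089717e-01 1.33058178e+00 1.04329305e-04
 1.12742890e+00 1.92090427e+00]
97 274
97 [0.6037 0.4456 0.075 ]
157 [0.5615 0.4384 0.075 ]
271 [0.4684 0.422  0.075 ]
```

View pics/c1.png

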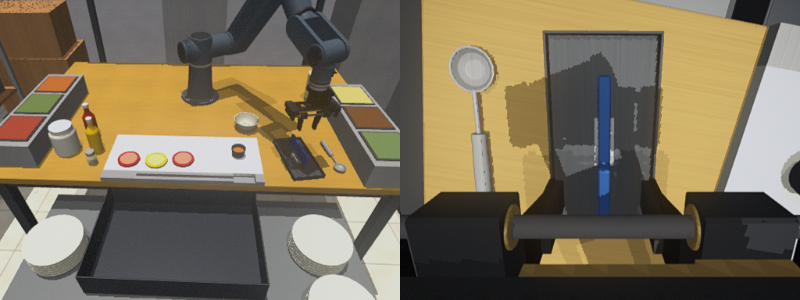

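The guard stands upright in the tray, centred. Next I compute the tub limits, obstacle positions and lid positions from fresh top and scene images.

```bash
cat >> h.py <<'E'
def lids(n,im):
    h=cv2.cvtColor(im,cv2.COLOR_RGB2HSV);H,S,V=[h[:,:,i].astype(int) for i in range(3)]; out=[]
    p=robot.camera_params(n)
    for nm,m in(('red',((H<8)|(H>172))&(S>130)&(V>90)),('yel',(abs(H-29)<5)&(S>90)&(V>110))):
        k,l,s,c=cv2.connectedComponentsWithStats(m.astype('uint8'))
        for i in range(1,k):
            if s[i,4]>25:
                x,y,w,hh=s[i,:4]; q=ray(n,x+w/2-.5,y+hh/2-.5,.03,p)
                if .35<q[0]<.8 and -.4<q[1]<.3: print(n,nm,q[:2],s[i,4])
E
python3 - <<'E'
from h import *
lids('top',snap('top','top1'));lids('scene',snap('scene','s2'))
k=.64
for nm,u,v,z in(('tubL',332*k,123*k,-.06),('tubR',528*k,123*k,-.06),('ybott',587*k,277*k,.17),('deli',633*k,280*k,.13),('shaker',569*k,256*k,.065)): print(nm,ray('top',u,v,z))
for nm,u,v,z in(('tubfarR',106,371,-.06),('tubfarL',341,377,-.06),('ybott',119,160,.17),('rbott',110,136,.17),('deli',80,162,.13),('shaker',115,194,.065)): print(nm,ray('scene',u,v,z))
go(.49,-.05,.15,0)
E
```

```text
top red [ 0.5786 -0.2767] 111
top red [ 0.5711 -0.0501] 104
top yel [ 0.5849 -0.1626] 132
scene red [ 0.5904 -0.2768] 171
scene red [ 0.5814 -0.0509] 152
scene yel [ 0.5907 -0.1623] 334
tubL [ 1.0413  0.2488 -0.06  ]
tubR [ 1.0401 -0.3575 -0.06  ]
ybott [ 0.4983 -0.4388  0.17  ]
deli [ 0.5004 -0.5675  0.13  ]
shaker [ 0.5813 -0.4269  0.065 ]
tubfarR [ 1.0897 -0.3187 -0.06  ]
tubfarL [ 1.081   0.2373 -0.06  ]
ybott [ 0.552 -0.406  0.17 ]
rbott [ 0.4142 -0.4812  0.17  ]
deli [ 0.5125 -0.557   0.13  ]
shaker [ 0.5923 -0.4307  0.065 ]
t 9.3 pos [0.5261 0.4333 0.173 ] row [-11.98  46.96   2.35] [ 0.05  0.09 10.05] F [ 0.2  0.1 -0.2] w 0.0522
```

Request:
{"op": "apply_moves", "data": {"series": [[-1,4,0,0,0,2,0.6],[-2,8,0,0,0,4,0.6],[-3,12,0,0,0,6,0.6],[-4,16,0,0,0,8,0.6],[-5,20,0,0,0,10,0.6]]}}

```text
time: 9.72
position: [0.5101, 0.2261, 0.1712]
tool_rot: [1.0, -0.0, -0.003, 0.001]
ft_force: [0.2, -0.9, -0.0]
grip_width: 0.0524
```

```bash
python3 -c "
from h import *
go(.485,-.05,.15,0)"
```

```text
t 9.72 pos [0.5101 0.2261 0.1712] row [-2.49 27.61  2.17] [ 0.08  0.32 -0.01] F [ 0.2 -0.9 -0. ] w 0.0524
```

Request:
{"op": "apply_moves", "data": {"series": [[-0.5,4,0,0,0,0,0.6],[-1,8,0,0,0,0,0.6],[-1.5,12,0,0,0,0,0.6],[-2,16,0,0,0,0,0.6],[-2,20,0,0,0,0,0.6]]}}

```text
time: 10.13
position: [0.4891, 0.0269, 0.1715]
tool_rot: [1.0, 0.001, -0.004, -0.001]
ft_force: [1.0, 0.4, 0.9]
grip_width: 0.0518
```

Request:
{"op": "apply_moves", "data": {"series": [[-0.2,4,1,0,0,0,0.6],[-0.5,7.6,1,0,0,0,0.6],[-0.5,7.6,1,0,0,0,0.6],[-0.5,7.6,1,0,0,0,0.6]]}}

```text
time: 10.47
position: [0.4862, -0.0493, 0.1618]
tool_rot: [1.0, -0.002, -0.002, -0.001]
ft_force: [-0.9, 0.3, 0.5]
grip_width: 0.0523
```

Run:
```python
from h import *
im=snap('wrist','w7');lids('wrist',im);lids('scene',snap('scene','s3'))
go(.485,-.05,.042,0)
```

```text
wrist red [ 0.5775 -0.0508] 4000
wrist red [ 0.5782 -0.2377] 637
wrist yel [ 0.5871 -0.1624] 4144
scene red [ 0.5904 -0.2768] 171
scene red [ 0.5814 -0.0509] 156
scene yel [ 0.5907 -0.1623] 389
t 10.57 pos [ 0.4864 -0.047   0.1624] row [-0.1   0.32 12.04] [-0.1   0.22  0.02] F [-0.5 -0.6 -0.8] w 0.052
```

View pics/w7.png

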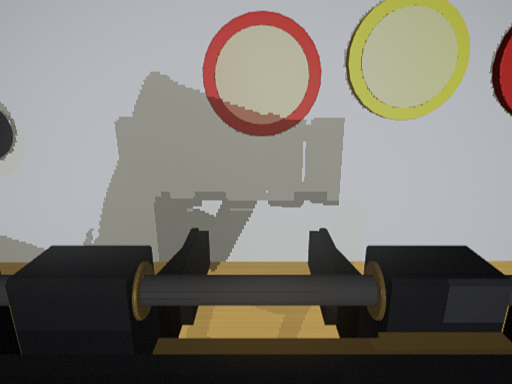

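The red lid (262,73) is straight ahead of the fingers, the yellow at (408,57). Descending behind the red one.

Request:
{"op": "apply_moves", "data": {"series": [[0,0.3,4,0,0,0,0.6],[0,0.3,8,0,0,0,0.6],[0,0.3,10.5,0,0,0,0.6],[0,0.3,11.2,0,0,0,0.6],[0,0.3,11.2,0,0,0,0.6]]}}

```text
time: 10.98
position: [0.4861, -0.0488, 0.0499]
tool_rot: [1.0, 0.002, -0.003, -0.001]
ft_force: [0.4, 0.5, 0.4]
grip_width: 0.0527
```

Request:
{"op": "apply_moves", "data": {"series": [[0,0,0,0,0,0,0.6],[0,0,0,0,0,0,0.6],[0,0,0,0,0,0,0.6]]}}

```text
time: 11.23
position: [0.4889, -0.0508, 0.0534]
tool_rot: [1.0, 0.001, 0.002, 0.001]
ft_force: [0.6, 0.9, -0.4]
grip_width: 0.0521
```

```bash
python3 -c "
from h import *
go(.485,-.05,.042,0)"
```

```text
t 11.23 pos [ 0.4889 -0.0508  0.0534] row [-0.4  -0.08  1.14] [ 0.06 -0.19  0.09] F [ 0.6  0.9 -0.4] w 0.0521
```

Request:
{"op": "apply_moves", "data": {"series": [[0,0,0.5,0,0,0,0.6],[0,0,0.9,0,0,0,0.6],[0,0,0.9,0,0,0,0.6],[0,0,0.9,0,0,0,0.6],[0,0,0.9,0,0,0,0.6]]}}

```text
time: 11.65
position: [0.4877, -0.0509, 0.0429]
tool_rot: [1.0, 0.0, -0.0, -0.0]
ft_force: [-0.3, -0.2, -0.4]
grip_width: 0.052
```

Request:
{"op": "apply_moves", "data": {"series": [[0,0,0,0,0,0,0.6],[0,0,0,0,0,0,0.6],[0,0,0,0,0,0,0.6]]}}

```text
time: 11.9
position: [0.4878, -0.0509, 0.0429]
tool_rot: [1.0, 0.0, 0.0, 0.0]
ft_force: [0.2, 0.1, -0.6]
grip_width: 0.0522
```

Request:
{"op": "apply_moves", "data": {"series": [[1,0,0,0,0,0,0.6],[2.2,0,0,0,0,0,0.6],[3.6,0,0,0,0,0,0.6],[5.2,0,0,0,0,0,0.6],[7,0,0,0,0,0,0.6]]}}

```text
time: 12.32
position: [0.5574, -0.0506, 0.0428]
tool_rot: [1.0, 0.0, -0.001, -0.0]
ft_force: [-0.7, 0.1, 0.3]
grip_width: 0.0522
```

Request:
{"op": "apply_moves", "data": {"series": [[2,0,0,0,0,0,0.6],[4,0,0,0,0,0,0.6],[6,0,0,0,0,0,0.6],[8,0,0,0,0,0,0.6],[10,0,0,0,0,0,0.6]]}}

```text
time: 12.73
position: [0.6581, -0.0506, 0.0427]
tool_rot: [1.0, 0.0, -0.001, -0.0]
ft_force: [-0.4, 0.2, 0.5]
grip_width: 0.0523
```

Request:
{"op": "apply_moves", "data": {"series": [[1.8,0,0,0,0,0,0.6],[3,0,0,0,0,0,0.6],[3.5,0,0,0,0,0,0.6],[3.5,0,0,0,0,0,0.6]]}}

```text
time: 13.07
position: [0.6936, -0.0507, 0.0427]
tool_rot: [1.0, 0.001, 0.0, 0.0]
ft_force: [-0.2, -0.5, 0.7]
grip_width: 0.0523
```

Run:
```python
from h import *
lids('scene',snap('scene','s4'))
go(.49,-.1625,.08,0)
```

```text
scene red [ 0.5904 -0.2768] 169
scene yel [ 0.5941 -0.1878] 118
t 13.12 pos [ 0.6922 -0.0506  0.0424] row [-20.24  11.17  -3.74] [-0.01  0.07  0.05] F [-0.4  0.4 -0.2] w 0.0523
```

View pics/s4.png

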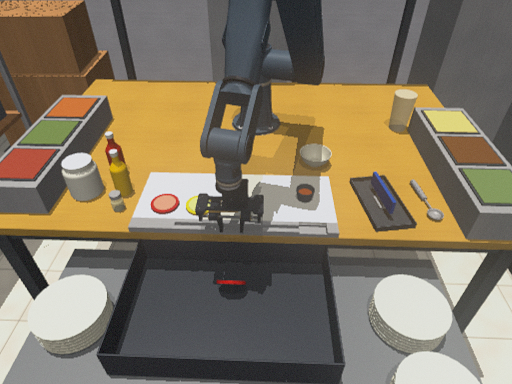

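The first red lid is in the tub (228,282); the yellow one is partly hidden by the gripper.

Request:
{"op": "apply_moves", "data": {"series": [[0,0,-3,0,0,0,0.6],[-1.5,0.5,-6,0,0,0,0.6],[-5.5,2,-7,0,0,0,0.6],[-9.4,4,-7,0,0,0,0.6],[-13,6,-7,0,0,0,0.6]]}}

```text
time: 13.53
position: [0.5638, -0.1085, 0.114]
tool_rot: [1.0, 0.001, 0.0, 0.0]
ft_force: [-0.2, -0.3, -0.1]
grip_width: 0.0524
```

Request:
{"op": "apply_moves", "data": {"series": [[-3,2,0,0,0,0,0.6],[-6.5,4,0,0,0,0,0.6],[-6.5,5.2,0,0,0,0,0.6],[-6.5,5.2,0,0,0,0,0.6],[-6.5,5.2,0,0,0,0,0.6]]}}

```text
time: 13.95
position: [0.5013, -0.1617, 0.1132]
tool_rot: [1.0, -0.001, 0.001, 0.0]
ft_force: [0.7, -0.2, -0.1]
grip_width: 0.0524
```

Run:
```python
from h import *
lids('wrist',snap('wrist','w8'));lids('scene',snap('scene','s5'))
go(.495,-.1625,.043,0)
```

```text
wrist red [ 0.5879 -0.2778] 5989
wrist yel [ 0.5958 -0.1633] 4563
wrist yel [ 0.5509 -0.1712] 83
scene red [ 0.5904 -0.2768] 172
scene yel [ 0.5907 -0.1623] 345
t 14.05 pos [ 0.5021 -0.1607  0.113 ] row [-0.72  0.18  7.  ] [ 0.02 -0.06  0.08] F [0.7 0.  0.1] w 0.0523
```

Request:
{"op": "apply_moves", "data": {"series": [[-0.4,0.2,3,0,0,0,0.6],[-0.4,0.2,5.5,0,0,0,0.6],[-0.4,0.2,6.6,0,0,0,0.6],[-0.4,0.2,7,0,0,0,0.6],[-0.4,0.2,7,0,0,0,0.6]]}}

```text
time: 14.47
position: [0.4974, -0.1621, 0.0419]
tool_rot: [1.0, 0.001, -0.001, -0.0]
ft_force: [-0.5, -0.1, 0.2]
grip_width: 0.0522
```

Request:
{"op": "apply_moves", "data": {"series": [[0,0,0,0,0,0,0.6],[0,0,0,0,0,0,0.6],[0,0,0,0,0,0,0.6]]}}

```text
time: 14.72
position: [0.498, -0.1633, 0.0439]
tool_rot: [1.0, 0.001, 0.001, 0.001]
ft_force: [0.8, 0.8, -0.3]
grip_width: 0.0524
```

Request:
{"op": "apply_moves", "data": {"series": [[1,0,0.1,0,0,0,0.6],[2.2,0,0.1,0,0,0,0.6],[3.6,0,0.1,0,0,0,0.6],[5.2,0,0.1,0,0,0,0.6],[7,0,0.1,0,0,0,0.6]]}}

```text
time: 15.13
position: [0.5683, -0.163, 0.0425]
tool_rot: [1.0, 0.0, 0.0, 0.0]
ft_force: [-0.4, -0.5, -0.2]
grip_width: 0.0522
```

Request:
{"op": "apply_moves", "data": {"series": [[2,0,0,0,0,0,0.6],[4,0,0,0,0,0,0.6],[6,0,0,0,0,0,0.6],[8,0,0,0,0,0,0.6],[10,0,0,0,0,0,0.6]]}}

```text
time: 15.55
position: [0.6689, -0.1628, 0.0426]
tool_rot: [1.0, 0.0, 0.001, 0.0]
ft_force: [-1.1, 0.6, -0.6]
grip_width: 0.0524
```

Request:
{"op": "apply_moves", "data": {"series": [[1.5,0,0,0,0,0,0.6],[2.5,0,0,0,0,0,0.6],[2.7,0,0,0,0,0,0.6],[2.7,0,0,0,0,0,0.6]]}}

```text
time: 15.88
position: [0.6952, -0.1627, 0.0422]
tool_rot: [1.0, 0.001, 0.001, 0.0]
ft_force: [0.3, -0.3, -0.0]
grip_width: 0.0525
```

Run:
```python
from h import *
im=snap('scene','s6');lids('scene',im)
go(.495,-.277,.11,12)
cv2.imwrite('pics/s6c.png',cv2.resize(im[170:384,90:360,::-1],None,fx=2,fy=2))
```

```text
scene red [ 0.594  -0.3071] 46
t 15.93 pos [ 0.6941 -0.1626  0.0419] row [-19.92  11.41  -6.8 ] [-1.000e-02  2.000e-02 -1.194e+01] F [ 0.2 -0.1 -0.9] w 0.0524
```

View pics/s6c.png

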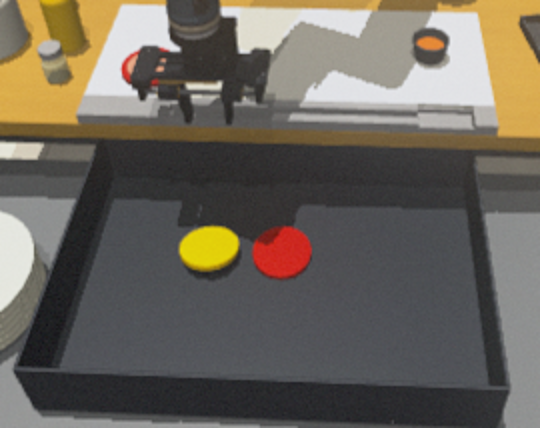

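Yellow and red both lie in the tub (crop (208,249), (282,252)). I triangulate the yellow bottle's cap to check clearance while moving to the last lid.

Request:
{"op": "apply_moves", "data": {"series": [[0,0,-3,0,0,0,0.6],[-1.5,0.5,-6,0,0,0,0.6],[-5.5,2,-7,0,0,0,0.6],[-9.4,4,-7,0,0,0,0.6],[-13,6,-7,0,0,0,0.6]]}}

```text
time: 16.35
position: [0.5659, -0.2208, 0.1134]
tool_rot: [1.0, 0.001, 0.001, 0.0]
ft_force: [-0.0, -0.7, -0.8]
grip_width: 0.0519
```

Run:
```python
from h import *
def P(n):
    p=robot.camera_params(n);R=Rot.from_quat(p['rotation']).as_matrix().T
    return p['mtx']@np.c_[R,-R@p['origin']]
for nm,t,s in(('cap',(588*.64,278*.64),(118,152)),('deli',(632*.64,279*.64),(80,160))):
    X=cv2.triangulatePoints(P('top'),P('scene'),np.array(t),np.array(s,float));print(nm,(X[:3]/X[3]).ravel())
go(.497,-.275,.11,0); lids('wrist',snap('wrist','w9'));lids('scene',snap('scene','s7'))
```

```text
cap [ 0.49535698 -0.43621207  0.16209947]
deli [ 0.50206983 -0.56282724  0.13085882]
t 16.35 pos [ 0.5659 -0.2208  0.1134] row [-6.91  5.4   0.34] [ 0.06 -0.07  0.15] F [-0.  -0.7 -0.8] w 0.0519
wrist red [ 0.5774 -0.2811] 4421
scene red [ 0.5928 -0.2762] 150
```

Request:
{"op": "apply_moves", "data": {"series": [[-3,2,0,0,0,0,0.6],[-6.3,4,0,0,0,0,0.6],[-6.9,5.4,2,0,0,0,0.6],[-6.9,5.4,5,0,0,0,0.6],[-6.9,5.4,6.8,0,0,0,0.6]]}}

```text
time: 16.87
position: [0.4973, -0.2759, 0.0429]
tool_rot: [1.0, -0.001, -0.0, -0.0]
ft_force: [0.4, 0.2, 0.5]
grip_width: 0.0523
```

Request:
{"op": "apply_moves", "data": {"series": [[0,0,0.2,0,0,0,0.6],[0,0,0.2,0,0,0,0.6],[0,0,0.2,0,0,0,0.6],[0,0,0.2,0,0,0,0.6]]}}

```text
time: 17.2
position: [0.4993, -0.2752, 0.0429]
tool_rot: [1.0, 0.001, 0.001, 0.0]
ft_force: [0.1, -1.0, 0.1]
grip_width: 0.0524
```

Run:
```python
from h import *
lids('scene',snap('scene','s8'));lids('wrist',snap('wrist','w10'));go(.697,-.25,.0425,0)
```

```text
scene red [ 0.5904 -0.2768] 176
wrist red [ 0.5799 -0.2795] 9130
t 17.3 pos [ 0.4993 -0.2752  0.043 ] row [19.77 -2.49  0.07] [ 0.07 -0.08  0.08] F [ 0.6 -0.5  0. ] w 0.0523
```

Request:
{"op": "apply_moves", "data": {"series": [[1,0,0,0,0,0,0.6],[2.2,0,0,0,0,0,0.6],[3.6,-0.1,0,0,0,0,0.6],[5.2,-0.3,0,0,0,0,0.6],[7,-0.6,0,0,0,0,0.6]]}}

```text
time: 17.72
position: [0.5698, -0.2692, 0.0425]
tool_rot: [1.0, 0.0, 0.0, 0.0]
ft_force: [0.2, 0.6, -0.3]
grip_width: 0.0527
```

Request:
{"op": "apply_moves", "data": {"series": [[2,-0.3,0,0,0,0,0.6],[4,-0.6,0,0,0,0,0.6],[6,-0.9,0,0,0,0,0.6],[8,-1.2,0,0,0,0,0.6],[10,-1.5,0,0,0,0,0.6]]}}

```text
time: 18.13
position: [0.6704, -0.2534, 0.0425]
tool_rot: [1.0, 0.001, 0.0, 0.0]
ft_force: [-0.1, 0.4, -0.3]
grip_width: 0.0519
```

Request:
{"op": "apply_moves", "data": {"series": [[1.5,-0.2,0,0,0,0,0.6],[2.5,-0.3,0,0,0,0,0.6],[2.7,-0.4,0,0,0,0,0.6],[2.7,-0.4,0,0,0,0,0.6]]}}

```text
time: 18.47
position: [0.6966, -0.2493, 0.0421]
tool_rot: [1.0, 0.001, 0.0, 0.0]
ft_force: [0.2, -0.1, -0.2]
grip_width: 0.0522
```

Request:
{"op": "apply_moves", "data": {"series": [[0,0,-4,0,0,0,0.6],[0,0,-8,0,0,0,0.6],[-2,-2,-12,0,0,0,0.6],[-4,-5,-13.5,0,0,0,0.6],[-5,-8,-13.5,0,0,0,0.6]]}}

```text
time: 18.88
position: [0.6459, -0.1719, 0.1825]
tool_rot: [1.0, -0.001, 0.004, 0.002]
ft_force: [1.5, 0.5, 0.3]
grip_width: 0.0521
```

Run:
```python
from h import *
im=snap('scene','s9');lids('scene',im)
go(.524,.433,.18,9.8)
cv2.imwrite('pics/s9c.png',cv2.resize(im[150:384,80:440,::-1],None,fx=2,fy=2))
```

```text
t 18.93 pos [ 0.6414 -0.1627  0.1802] row [-11.61 -59.6    0.33] [-0.28  0.09 -9.67] F [-4.4  4.5 -0.3] w 0.0523
```

View pics/s9c.png

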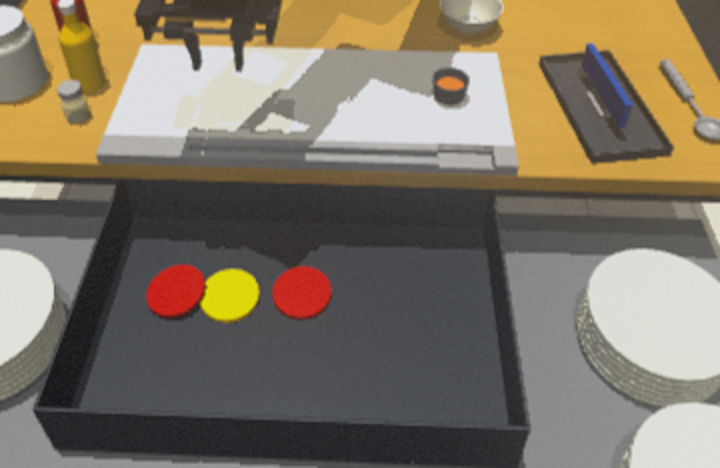

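All three lids are in the tub ((176,291), (230,294), (302,292)) and the board is clear but for the ramekin. Back to the guard.

Request:
{"op": "apply_moves", "data": {"series": [[-0.8,-4,0,0,0,0,0.6],[-1.6,-8,0,0,0,0,0.6],[-2.4,-12,0,0,0,0,0.6],[-3.2,-16,0,0,0,0,0.6],[-4,-20,0,0,0,0,0.6]]}}

```text
time: 19.35
position: [0.6037, 0.0313, 0.1768]
tool_rot: [1.0, -0.0, -0.001, -0.0]
ft_force: [0.5, 0.3, -0.5]
grip_width: 0.0522
```

Request:
{"op": "apply_moves", "data": {"series": [[-0.8,-4,0,0,0,-2,0.6],[-1.6,-8,0,0,0,-4,0.6],[-2.4,-12,0,0,0,-6,0.6],[-3.2,-16,0,0,0,-8,0.6],[-4,-20,0,0,0,-10,0.6]]}}

```text
time: 19.77
position: [0.5637, 0.2312, 0.1768]
tool_rot: [0.996, 0.088, -0.001, 0.0]
ft_force: [1.5, 0.1, -0.3]
grip_width: 0.0521
```

```bash
python3 -c "
from h import *
go(.5268,.4338,.16,10.1)"
```

```text
t 19.77 pos [0.5637 0.2312 0.1768] row [ -0.07 -20.6    1.68] [0.01 0.08 0.02] F [ 1.5  0.1 -0.3] w 0.0521
```

Request:
{"op": "apply_moves", "data": {"series": [[0,-4.1,0,0,0,0,0.6],[0,-8.2,0,0,0,0,0.6],[0,-12.3,0,0,0,0,0.6],[0,-16.4,0,0,0,0,0.6],[0,-20.3,0,0,0,0,0.6]]}}

```text
time: 20.18
position: [0.5284, 0.4312, 0.1767]
tool_rot: [0.996, 0.088, -0.001, 0.0]
ft_force: [0.4, -0.1, 0.8]
grip_width: 0.0522
```

Request:
{"op": "apply_moves", "data": {"series": [[0,-0.2,0,0,0,0,0.6],[0,-0.2,0,0,0,0,0.6],[0,-0.2,0,0,0,0,0.6],[0,-0.2,0,0,0,0,0.6]]}}

```text
time: 20.52
position: [0.5295, 0.4299, 0.1766]
tool_rot: [0.996, 0.087, -0.001, 0.001]
ft_force: [0.3, -0.7, -0.2]
grip_width: 0.0522
```

Run:
```python
from h import *
go(.5268,.4338,.0555,10.1)
im=snap('wrist','w11')
h=cv2.cvtColor(im,cv2.COLOR_RGB2HSV); m=(h[:,:,0]>100)&(h[:,:,0]<125)&(h[:,:,1]>110)&(h[:,:,2]>45)
p=robot.camera_params('wrist');rr=np.where(m[:,200:320].sum(1)>3)[0]; print(rr.min(),rr.max())
a=[]
for r in (rr.min(),rr.min()+60,rr.max()-3):
    c=np.where(m[r,200:320])[0]+200; a.append(ray('wrist',c.mean(),r,.075,p)); print(r,a[-1])
d=a[2]-a[0]; d=-d/np.linalg.norm(d); print('centre',a[0]-.08*d,'yaw',np.degrees(np.arctan2(d[1],d[0])))
```

```text
t 20.52 pos [0.5295 0.4299 0.1766] row [-0.18 -0.44 12.11] [ 0.06  0.08 -0.13] F [ 0.3 -0.7 -0.2] w 0.0522
92 274
92 [0.606  0.4464 0.075 ]
152 [0.5645 0.4393 0.075 ]
271 [0.4678 0.422  0.075 ]
centre [0.52721846 0.43249067 0.075     ] yaw 10.01270990788756
```

Request:
{"op": "apply_moves", "data": {"series": [[-0.2,-0.4,3,0,0,0,0.6],[-0.2,-0.4,7,0,0,0,0.6],[-0.2,-0.4,10.5,0,0,0,0.6],[-0.2,-0.4,11.9,0,0,0,0.6],[-0.2,-0.4,11.9,0,0,0,0.6]]}}

```text
time: 20.98
position: [0.5246, 0.4321, 0.0536]
tool_rot: [0.996, 0.087, -0.004, 0.002]
ft_force: [-0.4, -0.3, -0.3]
grip_width: 0.0518
```

Request:
{"op": "apply_moves", "data": {"series": [[0,0,0,0,0,0,0.6],[0,0,0,0,0,0,0.6],[0,0,0,0,0,0,0],[0,0,0,0,0,0,0],[0,0,0,0,0,0,0]], "newtons": 20}}

```text
time: 21.4
position: [0.5277, 0.4359, 0.0598]
tool_rot: [0.996, 0.088, 0.001, -0.001]
ft_force: [-0.5, 0.5, -0.4]
grip_width: 0.0394
```

Request:
{"op": "apply_moves", "data": {"series": [[0,0,0,0,0,0,0],[0,0,0,0,0,0,0],[0,0,0,0,0,0,0],[0,0,0,0,0,0,0],[0,0,0,0,0,0,0]]}}

```text
time: 21.82
position: [0.5267, 0.4352, 0.0577]
tool_rot: [0.996, 0.088, -0.0, 0.0]
ft_force: [-0.4, -0.1, 0.6]
grip_width: 0.0119
```

```bash
python3 -c "
from h import *
go(.5268,.4338,.0555,10.1)"
```

```text
t 21.82 pos [0.5267 0.4352 0.0577] row [-0.01  0.14  0.22] [ 0.01  0.02 -0.05] F [-0.4 -0.1  0.6] w 0.0119
```

Request:
{"op": "apply_moves", "data": {"series": [[0,0,0,0,0,0,0],[0,0,-2,0,0,0,0],[0,0,-5,0,0,0,0],[0,0,-8.5,0,0,0,0],[0,0,-11,0,0,0,0]]}}

```text
time: 22.23
position: [0.5271, 0.4356, 0.1697]
tool_rot: [0.996, 0.088, 0.001, -0.0]
ft_force: [0.7, 1.2, -1.6]
grip_width: 0.0118
```

Request:
{"op": "apply_moves", "data": {"series": [[0.8,2.1,0,0,0,-6.6,0],[1.6,4.2,0,0,0,-13.2,0],[2.4,6.4,0,0,0,-20,0],[3.2,8.5,0,0,0,-26.6,0],[4,10.6,0,0,0,-33,0]]}}

```text
time: 22.65
position: [0.5846, 0.3369, 0.1674]
tool_rot: [0.929, 0.37, -0.0, -0.0]
ft_force: [0.1, 0.5, -1.8]
grip_width: 0.0118
```

```bash
python3 -c "
from h import *
go(.669,.197,.165,90)"
```

```text
t 22.65 pos [0.5846 0.3369 0.1674] row [-3.48 15.97  0.24] [-4.000e-02  4.000e-02 -4.661e+01] F [ 0.1  0.5 -1.8] w 0.0118
```

Request:
{"op": "apply_moves", "data": {"series": [[-0.5,2.3,0,0,0,-6.7,0],[-1,4.6,0,0,0,-13.4,0],[-1.5,6.9,0,0,0,-20.1,0],[-2,9.2,0,0,0,-26.8,0],[-2.5,11.5,0,0,0,-33.5,0]]}}

```text
time: 23.07
position: [0.6449, 0.2357, 0.1672]
tool_rot: [0.783, 0.622, -0.001, -0.0]
ft_force: [0.6, 0.4, -1.7]
grip_width: 0.0118
```

```bash
python3 -c "
from h import *
go(.669,.197,.165,90)"
```

```text
t 23.07 pos [0.6449 0.2357 0.1672] row [-3.23  3.22  0.22] [ -0.07   0.02 -13.12] F [ 0.6  0.4 -1.7] w 0.0118
```

Request:
{"op": "apply_moves", "data": {"series": [[-1.6,1.6,0,0,0,-6.6,0],[-3.2,3.2,0,0,0,-13.1,0],[-3.2,3.2,3,0,0,-13.1,0],[-3.2,3.2,6,0,0,-13.1,0],[-3.2,3.2,7,0,0,-13.1,0]]}}

```text
time: 23.48
position: [0.6655, 0.197, 0.0931]
tool_rot: [0.71, 0.704, -0.003, -0.003]
ft_force: [-1.9, 0.7, -2.2]
grip_width: 0.012
```

Request:
{"op": "apply_moves", "data": {"series": [[0,0,0,0,0,0,0],[0,0,0,0,0,0,0],[0,0,0,0,0,0,0],[0,0,0,0,0,0,0]]}}

```text
time: 23.82
position: [0.6699, 0.1989, 0.1]
tool_rot: [0.709, 0.705, 0.002, 0.001]
ft_force: [0.0, 0.7, -0.8]
grip_width: 0.0118
```

Run:
```python
from h import *
go(.669,.197,.0595,90)
im=snap('wrist','w12');p=robot.camera_params('wrist')
h=cv2.cvtColor(im,cv2.COLOR_RGB2HSV); m=(h[:,:,0]>100)&(h[:,:,0]<125)&(h[:,:,1]>110)&(h[:,:,2]>45)
rr=np.where(m[:,200:320].sum(1)>3)[0]; zt=robot.get_obs()['position'][2]-.0547+.072
for r in(rr.min(),rr.min()+60,rr.min()+130):
  c=np.where(m[r,200:320])[0]+200; print(r,ray('wrist',c.mean(),r,zt,p))
```

```text
t 23.82 pos [0.6699 0.1989 0.1   ] row [-0.19 -0.1   4.05] [ 0.22 -0.03 -0.31] F [ 0.   0.7 -0.8] w 0.0118
92 [0.671  0.2771 0.1172]
152 [0.6708 0.2554 0.1172]
222 [0.6706 0.227  0.1172]
```

View pics/w12.png

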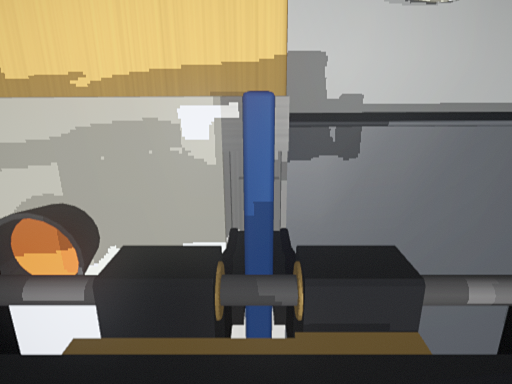

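The guard hangs aligned above the pocket (pocket end edge at row ~152, columns 229–281). Lowering it in.

Request:
{"op": "apply_moves", "data": {"series": [[0,-0.1,1.5,0,0,-0.3,0],[0,-0.1,3,0,0,-0.3,0],[0,-0.1,3.6,0,0,-0.3,0],[0,-0.1,3.6,0,0,-0.3,0],[0,-0.1,3.6,0,0,-0.3,0]]}}

```text
time: 24.28
position: [0.6678, 0.1984, 0.0624]
tool_rot: [0.707, 0.707, 0.0, 0.0]
ft_force: [0.1, 0.8, -0.7]
grip_width: 0.0116
```

Request:
{"op": "apply_moves", "data": {"series": [[0,0,0,0,0,0,0],[0,0,0,0,0,0,0],[0,0,0,0,0,0,0]]}}

```text
time: 24.53
position: [0.6682, 0.1983, 0.0629]
tool_rot: [0.707, 0.707, 0.001, 0.001]
ft_force: [-0.1, 0.3, -2.0]
grip_width: 0.0119
```

```bash
python3 -c "
from h import *
go(.669,.1975,.0587,90)"
```

```text
t 24.53 pos [0.6682 0.1983 0.0629] row [-0.08  0.08  0.42] [ 0.1  -0.01 -0.05] F [-0.1  0.3 -2. ] w 0.0119
```

Request:
{"op": "apply_moves", "data": {"series": [[0,0.05,0.2,0,0,0,0],[0,0.05,0.3,0,0,0,0],[0,0.05,0.3,0,0,0,0],[0,0.05,0.3,0,0,0,0],[0,0.05,0.3,0,0,0,0]]}}

```text
time: 24.95
position: [0.668, 0.1982, 0.0588]
tool_rot: [0.707, 0.707, -0.0, -0.0]
ft_force: [-0.2, 0.6, -1.9]
grip_width: 0.0117
```

Request:
{"op": "apply_moves", "data": {"series": [[0,0,0.05,0,0,0,0],[0,0,0.05,0,0,0,0],[0,0,0.05,0,0,0,0],[0,0,0.05,0,0,0,0]]}}

```text
time: 25.28
position: [0.668, 0.1982, 0.0587]
tool_rot: [0.707, 0.707, 0.0, 0.0]
ft_force: [-0.9, 0.8, 2.2]
grip_width: 0.012
```

Foot on the floor (force changed by 4 N at the expected height). Sliding toward home.

Request:
{"op": "apply_moves", "data": {"series": [[0,0.08,-0.05,0,0,0,0],[-1,0.08,-0.05,0,0,0,0],[-2.2,0.08,-0.05,0,0,0,0],[-3.5,0.08,-0.05,0,0,0,0],[-4.8,0.08,-0.05,0,0,0,0]]}}

```text
time: 25.7
position: [0.6689, 0.1486, 0.0588]
tool_rot: [0.708, 0.707, -0.0, 0.0]
ft_force: [-0.3, 0.5, -1.3]
grip_width: 0.0119
```

```bash
python3 -c "
from h import *
go(.669,-.2,.0587,90)"
```

```text
t 25.7 pos [0.6689 0.1486 0.0588] row [-3.486e+01  6.000e-02  1.000e-02] [ 0.01  0.01 -0.07] F [-0.3  0.5 -1.3] w 0.0119
```

Request:
{"op": "apply_moves", "data": {"series": [[-2.5,0,0,0,0,0,0],[-5,0,0,0,0,0,0],[-8,0,0,0,0,0,0],[-11,0,0,0,0,0,0],[-14,0,0,0,0,0,0]]}}

```text
time: 26.12
position: [0.6682, 0.0074, 0.0588]
tool_rot: [0.708, 0.706, -0.0, -0.0]
ft_force: [0.2, -0.0, -1.9]
grip_width: 0.0118
```

Request:
{"op": "apply_moves", "data": {"series": [[-3,0,0,0,0,0,0],[-6,0,0,0,0,0,0],[-9,0,0,0,0,0,0],[-12,0,0,0,0,0,0],[-14,0,0,0,0,0,0]]}}

```text
time: 26.53
position: [0.6678, -0.1348, 0.0588]
tool_rot: [0.708, 0.706, -0.0, 0.001]
ft_force: [-0.6, 0.0, -1.7]
grip_width: 0.0116
```

Request:
{"op": "apply_moves", "data": {"series": [[-1.2,0,0,0,0,0,0],[-2.4,0,0,0,0,0,0],[-3.6,0,0,0,0,0,0],[-4.4,0,0,0,0,0,0],[-4.4,0,0,0,0,0,0]]}}

```text
time: 26.95
position: [0.6686, -0.1754, 0.0588]
tool_rot: [0.708, 0.707, -0.0, 0.001]
ft_force: [0.4, -0.2, 0.3]
grip_width: 0.0115
```

```bash
python3 -c "
from h import *
go(.669,-.198,.0587,90)"
```

```text
t 26.95 pos [ 0.6686 -0.1754  0.0588] row [-2.26  0.04  0.01] [ 0.03  0.06 -0.09] F [ 0.4 -0.2  0.3] w 0.0115
```

Request:
{"op": "apply_moves", "data": {"series": [[-0.4,0,0,0,0,0,0],[-0.8,0,0,0,0,0,0],[-1.2,0,0,0,0,0,0],[-1.6,0,0,0,0,0,0],[-1.8,0,0,0,0,0,0]]}}

```text
time: 27.37
position: [0.6685, -0.192, 0.0588]
tool_rot: [0.707, 0.707, -0.0, 0.0]
ft_force: [-0.2, -0.3, -0.7]
grip_width: 0.0119
```

Request:
{"op": "apply_moves", "data": {"series": [[-0.1,0,0,0,0,0,0],[-0.2,0,0,0,0,0,0],[-0.3,0,0,0,0,0,0],[-0.3,0,0,0,0,0,0]]}}

```text
time: 27.7
position: [0.6684, -0.195, 0.0588]
tool_rot: [0.707, 0.707, -0.0, 0.0]
ft_force: [-0.1, -0.8, -1.5]
grip_width: 0.0117
```

Request:
{"op": "apply_moves", "data": {"series": [[-0.1,0,0,0,0,0,0],[-0.2,0,0,0,0,0,0],[-0.3,0,0,0,0,0,0],[-0.3,0,0,0,0,0,0]]}}

```text
time: 28.03
position: [0.6685, -0.198, 0.0588]
tool_rot: [0.707, 0.707, -0.0, 0.0]
ft_force: [0.5, -0.0, -1.5]
grip_width: 0.012
```

Request:
{"op": "apply_moves", "data": {"series": [[-0.1,0,0,0,0,0,0],[-0.2,0,0,0,0,0,0],[-0.3,0,0,0,0,0,0],[-0.3,0,0,0,0,0,0]]}}

```text
time: 28.37
position: [0.6685, -0.2002, 0.0589]
tool_rot: [0.708, 0.707, 0.0, -0.0]
ft_force: [-0.5, 1.2, -1.4]
grip_width: 0.0121
```

Request:
{"op": "apply_moves", "data": {"series": [[-0.1,0,0,0,0,0,0],[-0.2,0,0,0,0,0,0],[-0.2,0,0,0,0,0,0],[-0.2,0,0,0,0,0,0]]}}

```text
time: 28.7
position: [0.6685, -0.2005, 0.059]
tool_rot: [0.708, 0.707, 0.001, -0.001]
ft_force: [0.0, 5.8, 1.3]
grip_width: 0.0119
```

Stopped at y = -0.2005 with the force rising to 5.8 N, so it is against the closed end. A slight extra press, then release.

Request:
{"op": "apply_moves", "data": {"series": [[-0.1,0,0,0,0,0,0],[-0.1,0,0,0,0,0,0],[-0.1,0,0,0,0,0,0],[-0.1,0,0,0,0,0,0.6],[-0.1,0,0,0,0,0,0.6]]}}

```text
time: 29.12
position: [0.6689, -0.2043, 0.0593]
tool_rot: [0.707, 0.707, -0.0, 0.001]
ft_force: [-0.2, 0.0, -0.3]
grip_width: 0.0189
```

Request:
{"op": "apply_moves", "data": {"series": [[0,0,0,0,0,0,0.6],[0,0,0,0,0,0,0.6],[0,0,0,0,0,0,0.6],[0,0,0,0,0,0,0.6],[0,0,0,0,0,0,0.6]]}}

```text
time: 29.53
position: [0.6685, -0.2041, 0.0588]
tool_rot: [0.708, 0.707, -0.0, 0.0]
ft_force: [-0.1, -1.2, -0.4]
grip_width: 0.0486
```

Request:
{"op": "apply_moves", "data": {"series": [[0,0,-2,0,0,0,0.6],[0,0,-5,0,0,0,0.6],[0,0,-9,0,0,0,0.6],[0,0,-12,0,0,0,0.6],[0,0,-13,0,0,0,0.6]]}}

```text
time: 29.95
position: [0.6713, -0.2051, 0.195]
tool_rot: [0.707, 0.707, 0.002, 0.005]
ft_force: [0.8, -0.6, -0.0]
grip_width: 0.052
```

Request:
{"op": "apply_moves", "data": {"series": [[0,-3,-2,0,0,0,0.6],[0,-7,-4,0,0,0,0.6],[0,-11,-4,0,0,0,0.6],[0,-13,-4,0,0,0,0.6],[0,-13,-4,0,0,0,0.6]]}}

```text
time: 30.37
position: [0.533, -0.2023, 0.2284]
tool_rot: [0.708, 0.706, -0.001, -0.003]
ft_force: [-1.1, 0.3, -0.8]
grip_width: 0.0525
```

Run:
```python
from h import *
im=snap('scene','s10');lids('scene',im);go(.6,-.2,.2)
def blue(f):
    im=cv2.imread(f);h=cv2.cvtColor(im,cv2.COLOR_BGR2HSV);m=(h[:,:,0]>100)&(h[:,:,0]<125)&(h[:,:,1]>150)&(h[:,:,2]>70)
    k,l,s,c=cv2.connectedComponentsWithStats(m.astype('uint8'));i=1+s[1:,4].argmax();x,y,w,h=s[i,:4];return ray('scene',x,y,.076),ray('scene',x+w,y,.076)
print(blue('pics/s10.png'))
cv2.imwrite('pics/s10c.png',cv2.resize(im[130:384,80:440,::-1],None,fx=2,fy=2))
```

```text
t 30.42 pos [ 0.536  -0.2032  0.2286] row [0.33 6.4  2.85] [-0.12 -0.07 -0.15] F [ 0.6  0.3 -0.1] w 0.0521
(array([ 0.6688, -0.2778,  0.076 ]), array([ 0.6626, -0.1214,  0.076 ]))
```

View pics/s10c.png

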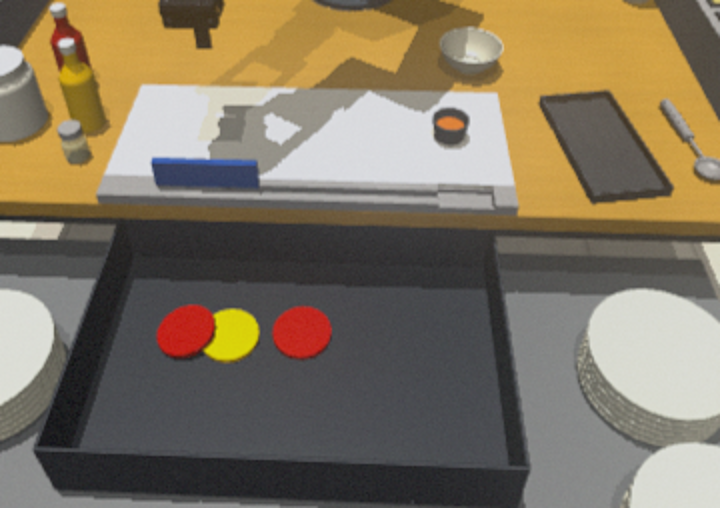

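The guard stands at the closed end of the track ((205,172) in the crop), all three lids are in the tub, the tray is empty and nothing else has moved. Handing in.

```bash
python3 -c "
from h import *
print(robot.hand_in())"
```

```text
the job is handed in; nothing more can be done
None
```

The lids are cleared and the guard is back at the closed end of its track. I handed the job in at about 30 s of the 200 s limit.

- **Guard out:** I slid it to the open end, lifted it straight out and stood it upright in the tray. A wrist picture showed it standing and centred.
- **Lids:** Only three were there: two red and one yellow. I pushed each over the far edge, and the last picture shows all three in the tub and none on the board. I saw no sign of a lid being knocked aside.
- **Guard home:** I set its foot in the open end and slid it along until it stopped, with the force rising to about 6 N. The scene camera puts its centre at y ≈ -0.200. That matches the arm's reading of about -0.202 and my estimate of -0.200 from the slot's end.
- **Everything else:** In the last picture the ramekin, bottles, tub, shaker, bowl and spoon look as they did at the start. The only contact forces I saw were about 5 N setting the guard down in the tray and about 6 N at the closed end.

**Disagreements between measurements:** The two fixed cameras differed by up to about 1 cm in x on the lids and board. I settled this with wrist views, and it caused no trouble. After the guard was released the gripper sprang on about 4 mm in the push direction; the picture after that still shows the guard at home.

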